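# Hold the bean magazine's sprung gate half open

### The arm

A 6-joint arm with a two-finger parallel gripper is mounted at the origin on the work surface. World frame = base frame: x ahead of the robot, y to its left, z up, the work surface at z = 0. Lengths are in mm, angles in rad, forces in N, time in s.
With the tool pointing down it reaches from about 325 to 900 mm from the base axis. Payload 3.5 kg.
Tool frame: the origin (TCP) lies between the finger pads; the fingertips stand 14 mm ahead of it and the grasp point (between the pads) lies 5 mm behind it (r.tips_ahead is the distance from the TCP to the fingertips, in mm); z points along the fingers, y is the line along which they close (so a half turn about z gives the same grasp; the last joint's range is limited). The gripper opens to 85 mm and grips with 20 to 120 N. Pads are 22 mm wide; open, the fingers measure 114 mm over their backs; the gripper's body (76 mm by 85 mm) begins 54 mm behind the grasp point. The pads swing forward as they close: fully open they stand 13 mm farther back than shut.
Start: joints at [-1.371, 0.276, -0.026, 1.268, 0, 1.467], TCP at [186.359, -596.567, 245.313] pointing down, gripper open.
Joint ranges: [-3.12, 3.12], [-0.85, 1.88], [-1.08, 1.24], [-1.95, 2.15], [-1.57, 1.53], [-3.14, 3.14]. Speed limits (rad/s): [2.57, 2.57, 3.14, 3.14, 3.14, 3.14].

### API

Orientations are given as a rotation vector (axis times angle).
In Python, from workcell import r, capture, camera_info gives the robot as it stands.
- The arm moves only by the tool arm_command, never from a script. Its arguments are lists of equal length, an entry for each row: "translation": the shift along the tool's x, y, z in m, a list of three; "angular": the turn, a rotation vector about the tool's x, y, z in degrees, a list of three; "gripper": the gripper's target within -1 to 1 (fully open at 1, half-way at 0, shut at -1). In form: {"translation": [[dx, dy, dz], ...], "angular": [[ax, ay, az], ...], "gripper": [gripper, ...]}. A call has 1 to 12 rows; each row is the pose to reach, as a shift and turn from the pose commanded when the call began, along the tool's axes at that moment; what a row does not reach only later rows make up. A row lasts 1/12 s, in which the tool goes at most 41.7 mm and 7.16 degrees, less where a joint would pass 70% of its speed; a pose out of reach is approached as far as the arm can. A call with a gripper value outside its range is refused whole. The fingers move at their own pace and stop on an object; "squeeze" is the grip in N (left out, the last holds). Time passes only in rows, so rows that repeat a pose let the fingers close. It gives the time, the measured TCP pose, the force, the opening and the grip force at its end, in the units of the state.
- r.sense(): the state, without advancing time (a new reading comes with each control period).
- capture(name): name is "scene" or "top" or "wrist"; returns (picture, depth): 480x640x3 uint8, red, green, blue; 480x640 float32, mm along the optical axis (not along the pixel's ray), 0 where there is no reading.
- camera_info(name): a dict with "fx", "fy", "cx", "cy" (pixels), "position" and "orientation" of the camera in the world; the wrist camera has in their place "tool_from_camera" (4x4, takes a point from camera to tool coordinates, whose origin is the TCP and whose axes are the flange's). Camera axes: x right, y down, z forward; pixel columns grow to the right and rows downward; lengths in mm; the calibration is good to about 2 mm. A picture is of the moment at which its call begins: read the wrist's pose just before it. camera_info takes no time and is no camera call.
- r.job_done(): hands the job in; it is judged then, once.
The state is a dict: "clock": time; "joint_positions": joint angles; "joint_vel": joint speeds; "effort": joint torques, N m; "eef_pos": TCP position; "ee_rot": TCP orientation; "contact_force": force on the tool from outside, world axes, zero at the start; "ft_torque": the same for the moment, N m; "grip_width": finger opening in mm; "gripper_force": force on a finger pad.
Only numpy, scipy, OpenCV 4.12 (cv2) and the standard library are available. Lean on these libraries where they do the work, as an engineer would, in place of code of your own. Each camera call takes 0.05 s, during which the arm holds its last target. There are 200 camera calls.

### The job

Use the flat blade, not the fingers, to lever up the front lip of the bean magazine's hinged cover, swing the cover open until it stands about upright or farther back, and lay the blade back down on the bench. Then slide the sprung gate by its tab to half of its travel, never much past half, and finish while still holding it there with the gripper so that the port can be inspected. Do not disturb the mug, the jug or the tamper.

Things in the scene. Friction and masses are not known exactly. Their poses are not given: they have to be found in the camera images.
- magazine: Bean magazine: fixed steel housing. Origin: centre of its underside, on the bench. x points from its lip side (front, robot side) to the hinge side, y along the gate's opening direction, z up. Deck 50 mm above the bench, x -55 to +95, y -110 to +110 mm. In front of it a lower ledge, top 39 mm above the bench, x -91 to -55 mm.
- half_mark (a point): The longest of three ticks on the deck beside the gate: half travel, at x +41, y -10 mm of the magazine. The shorter ticks, 30 mm to either side along y, mark shut and fully open. Also on the deck: 6 mm high guide rails along y at x -46 and +26 mm, and a 15 mm high spring barrel along y at x +62 mm, y +20 to +95 mm.
- cover (a joint): Angle of the cover in rad: 0 shut, grows as its front edge goes up and over to the far side, stop at 1.9. About 1.57 is upright. Stiff friction hinge: stays at any angle it is left; about 1 to 1.5 N at the lip lifts it.
- cover_hinge (a point): Point on the hinge axis (along the magazine's y), mid-length, fixed: 50 mm above the bench, at x +85 mm of the magazine.
- cover_lip (a point): Middle of the front edge of the lip, on its underside, 171 mm from the hinge; moves with the cover. The lip is 3 mm thick, 120 mm wide along y; its flat underside reaches in to 139 mm from the hinge. Shut, the underside is 51.5 mm above the bench, 12.5 mm above the ledge: this gap, open to the front and 31 mm deep, takes the blade.
- cover_top (a point): Point on the outer face of the cover, 70 mm from the hinge; moves with the cover. The cover is a thin sheet-steel shell, open below, 214 mm along y, 42 mm high, its front wall 142 mm from the hinge; the lip sticks out from the foot of the front wall.
- blade_grip (a point): Grip point of the loose flat blade tool, half-way up in its wooden handle (12 mm above the bench as it lies). x points along the tool to the tip. Handle 90 mm long (60 mm behind this point to 30 mm ahead), 18 mm wide, 24 mm high. About 90 g. It lies flat on the bench to the left or the right of the magazine.
- blade_tip (a point): Middle of the end of the tool's flat steel blade, 110 mm ahead of blade_grip along the tool, 12 mm above the bench as it lies. Blade 80 mm long, 26 mm wide, 2.5 mm thick, at half the handle's height, parallel to the bench.
- gate (a joint): Travel of the sprung gate in m: 0 shut (as at the start), 0.060 fully open; half travel is 0.030. It slides along the magazine's +y. A spring pushes it shut: about 3 N at 0, 7.5 N at half, 12 N fully open. Let go, it springs back.
- tab (a point): Centre of the upright tab on the gate, under the shut cover; moves with the gate. Tab 32 mm along the magazine's x, 14 mm along its y, top 32 mm above the deck, foot on the 64 mm square gate plate, whose top is 5 mm above the deck. At the start at x -10, y -40 mm of the magazine, 68.5 mm above the bench.
- mug: White mug, 80 mm wide, 88 mm high, handle on its +y side, bystander. Origin: centre of its underside.
- jug: Steel jug, 84 mm wide, 105 mm high, bystander. Origin: centre of its underside.
- tamper: Dark steel tamper, 58 mm wide, 86 mm high, standing on its flat, bystander. Origin: centre of its underside.
There are look-alikes about, which are no part of the job. Of the things that look like the part that bears blade_grip, take the one that is farthest from the robot's base at the start.

How it is judged (in metres and radians):
On the way, in this order (a step that is already met when the one before it is completed fails the run):
1. the blade levers the cover up (value of joint cover above 0.3 rad and contact force between blade and cover above 0.2 N), for 0.1 s.
2. the cover stands open and the blade lies on the bench, let go (value of joint cover above 1.3 rad and height (world z) of blade_grip below 0.025 m and height (world z) of blade_tip below 0.03 m and contact force between the fingers and blade below 0.1 N), for 0.2 s.
3. the gripper holds the gate at half travel (value of joint gate between 0.025 and 0.035 m and contact force between the fingers and gate above 2 N and contact force between blade and gate below 0.1 N), for 0.3 s.
At the end, for the whole second after the job is handed in: The cover is open by more than 1.3 rad, the blade lies on the bench, released, and the gripper's fingers (contact over 2 N) hold the gate still at half travel, 30 mm within 5 mm, through the last second, the blade not touching the gate (all of step 2 and all of step 3 and velocity of joint gate between -0.01 and 0.01 m/s); the arm keeps its last pose, push and grip.
It fails at once if the fingers lift the cover in place of the blade (contact force between the fingers and cover above 2 N and value of joint cover below 0.3 rad).
It fails at once if the gate is opened much past half (over 45 mm) (value of joint gate above 0.045 m).
It fails at once if the mug is moved by over 30 mm or tipped (distance of mug from where it was at the start of the episode above 0.03 m or angle between mug's own z axis and vertical above 0.4 rad).
It fails at once if the jug is moved by over 30 mm or tipped (distance of jug from where it was at the start of the episode above 0.03 m or angle between jug's own z axis and vertical above 0.4 rad).
It fails at once if the tamper is moved by over 30 mm or tipped (distance of tamper from where it was at the start of the episode above 0.03 m or angle between tamper's own z axis and vertical above 0.4 rad).
It also fails if it takes over 69 s, if anything falls off the work surface, if the arm or the gripper's body presses on something with over 40 N, if the wrist force passes 120 N, or if a joint passes its speed limit or range.

## Working session

There is one attempt and no reset: what is moved stays moved. The work goes in short steps, Python scripts to look and compute and a tool call to move; the robot and the scene stay as the last step left them, time stands still between calls to the robot, and variables do not carry over. Pictures are saved under pics/ and viewed, at most 10 in all, crops included, and the job is handed in when it is done.

Besides the shell and the picture viewer there is one more tool, called after "Call:" as name(argument=value, ...) on one line, values as JSON. arm_command: Moves the arm, as the interface text tells. Its arguments: {"type":"object","properties":{"translation":{"type":"array"},"angular":{"type":"array"},"gripper":{"type":"array"},"squeeze":{"type":"number"}},"required":["translation","angular","gripper"]}

```bash
ls; mkdir -p pics
python3 - <<'E'
from workcell import r,capture,camera_info
import cv2,numpy as np
print(r.sense())
for n in("scene","top"):
    p,d=capture(n); cv2.imwrite(f"pics/{n}0.png",p[:,:,::-1]); np.save(f"pics/{n}0.npy",d); print(n,camera_info(n))
print(camera_info("wrist"))
E
```

```text
pics
{'clock': 0.0, 'joint_positions': array([-1.37140223e+00,  2.77120471e-01, -2.78648573e-02,  1.26797639e+00,
       -7.68453027e-06,  1.46739285e+00]), 'joint_vel': array([-0.00119879,  0.00072384, -0.00086371,  0.00020144,  0.00073673,
       -0.00015342]), 'effort': array([-1.61357071e-03, -4.45510447e+01,  2.95200312e+01,  1.64456695e-02,
       -1.31788129e-04, -3.45817838e-06]), 'eef_pos': array([ 186.21099092, -595.85207634,  244.17497032]), 'ee_rot': array([-3.10351843e+00, -4.73492214e-01,  1.75124209e-04]), 'contact_force': array([-0.16976491, -0.71689024,  0.66406774]), 'ft_torque': array([-0.00025495, -0.03693242, -0.03682624]), 'gripper_force': 0.0, 'grip_width': 85.41401242079456}
scene {'fx': 623.7299561020487, 'fy': 623.7299561020487, 'cx': 329.4096227945216, 'cy': 227.12127565216656, 'position': array([ 890.04418754,  712.83216697, 1349.42890039]), 'orientation': array([-0.75562059, -2.7926534 ,  0.80848947])}
top {'fx': 457.1693302641606, 'fy': 457.1693302641606, 'cx': 318.1316892567948, 'cy': 239.4416153037779, 'position': array([ 367.92983853,   -1.90477708, 1201.71911858]), 'orientation': array([-2.15136966,  2.1484703 , -0.12470507])}
{'fx': 372.10876558003116, 'fy': 372.10876558003116, 'cx': 320.49849624400196, 'cy': 235.99928069110763, 'tool_from_camera': array([[ 7.44352015e-04, -9.62151624e-01, -2.72513666e-01,
         6.88950457e+01],
       [ 9.99999721e-01,  7.32499213e-04,  1.45227578e-04,
        -3.03317000e-01],
       [ 5.98850962e-05, -2.72513698e-01,  9.62151901e-01,
        -1.28032662e+02],
       [ 0.00000000e+00,  0.00000000e+00,  0.00000000e+00,
         1.00000000e+00]])}
```

View pics/scene0.png

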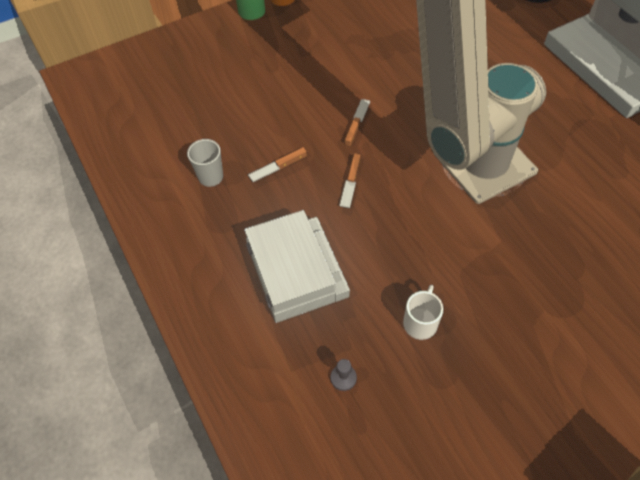

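View pics/top0.png

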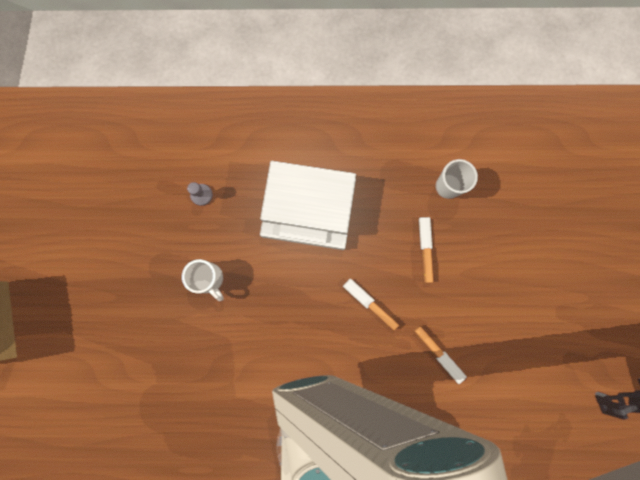

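The pictures show the magazine at top-view (308,205), with its lip side toward the robot. The jug is at (456,179), the mug at (203,278) and the tamper at (200,193). Three tools could be the blade: A (428,250), B (371,305) and C (441,355), all in the top view. In the scene view they are A (278,165), B (350,181) and C (357,121). A's handle is farthest from the base. I'll measure these next and crop A to check.

```bash
cat > h.py <<'E'
import numpy as np,cv2
from scipy.spatial.transform import Rotation as R
from workcell import r,capture,camera_info
def campose(n,s=None):
    i=camera_info(n)
    if n=="wrist":
        s=s or r.sense(); T=np.eye(4);T[:3,:3]=R.from_rotvec(s["ee_rot"]).as_matrix();T[:3,3]=s["eef_pos"]
        T=T@i["tool_from_camera"]; return i,T[:3,:3],T[:3,3]
    return i,R.from_rotvec(i["orientation"]).as_matrix(),np.array(i["position"])
def dirs(i,M,uv):
    uv=np.atleast_2d(uv).astype(float)
    return np.c_[(uv[:,0]-i["cx"])/i["fx"],(uv[:,1]-i["cy"])/i["fy"],np.ones(len(uv))]@M.T
def onplane(cp,uv,z):
    i,M,p=cp; d=dirs(i,M,uv); return p+d*((z-p[2])/d[:,2])[:,None]
def cloud(cp,depth):
    i,M,p=cp; v,u=np.mgrid[:480,:640]; uv=np.c_[u.ravel(),v.ravel()]
    return (p+dirs(i,M,uv)*depth.ravel()[:,None]).reshape(480,640,3)
def project(cp,P):
    i,M,p=cp; q=(np.atleast_2d(P)-p)@M; return np.c_[q[:,0]/q[:,2]*i["fx"]+i["cx"],q[:,1]/q[:,2]*i["fy"]+i["cy"]]
E
python3 - <<'E'
from h import *
for n,boxM in(("top",(240,150,380,260)),("scene",(235,200,360,330))):
    cp=campose(n); img=cv2.imread(f"pics/{n}0.png"); d=np.load(f"pics/{n}0.npy"); C=cloud(cp,d)
    x0,y0,x1,y1=boxM; sub=C[y0:y1,x0:x1].reshape(-1,3)
    for lo,hi in((84,100),(44,60)):
        q=sub[(sub[:,2]>lo)&(sub[:,2]<hi)]
        print(n,"z",lo,len(q),np.median(q[:,2]) if len(q) else 0, cv2.minAreaRect(q[:,:2].astype(np.float32)))
    hsv=cv2.cvtColor(img,cv2.COLOR_BGR2HSV)
    h=cv2.inRange(hsv,(5,150,170),(20,255,255)); 
    k,l,st,ce=cv2.connectedComponentsWithStats(h)
    for j in range(1,k):
        if st[j,4]>60 and st[j,4]<1500:
            uv=np.argwhere(l==j)[:,::-1]; P=onplane(cp,uv,24)
            print(n,"handle",ce[j].round(),st[j,4],cv2.minAreaRect(P[:,:2].astype(np.float32)),"depthz",np.median(C[l==j][:,2]))
    w=cv2.inRange(hsv,(0,0,140),(180,70,255))
    k,l,st,ce=cv2.connectedComponentsWithStats(w)
    for j in range(1,k):
        if 150<st[j,4]<1500:
            uv=np.argwhere(l==j)[:,::-1]; P=onplane(cp,uv,13)
            print(n,"white",ce[j].round(),st[j,4],cv2.minAreaRect(P[:,:2].astype(np.float32)),"depthz",np.median(C[l==j][:,2]))
img=cv2.imread("pics/top0.png")
cv2.imwrite("pics/cropA.png",cv2.resize(img[205:295,395:485],None,fx=6,fy=6,interpolation=cv2.INTER_CUBIC))
E
```

```text
top z 84 5122 91.61259236816738 ((619.2431640625, 36.18803405761719), (213.9481658935547, 151.52850341796875), 81.07907104492188)
top z 44 608 54.34627600960869 ((555.6598510742188, -2.86370849609375), (139.6676025390625, 253.2079620361328), 27.43404197692871)
top handle [465. 155.] 1370 ((742.6661376953125, -341.64239501953125), (438.2986145019531, 45.46707534790039), 89.31582641601562) depthz 0.07646267113614158
top handle [213. 155.] 703 ((743.3889770507812, 313.7781982421875), (249.2135772705078, 44.06570053100586), 89.89434051513672) depthz 0.06538392425431994
top handle [ 43. 157.] 833 ((743.4951782226562, 748.495361328125), (36.471656799316406, 234.24856567382812), 2.17746901512146) depthz 0.20446374324728822
top handle [132. 153.] 70 ((751.9473266601562, 510.7347412109375), (64.69078826904297, 11.057233810424805), 89.90531921386719) depthz 0.3848280926526968
top handle [426. 269.] 104 ((450.5206298828125, -269.1531982421875), (82.81051635742188, 21.757219314575195), 2.015289306640625) depthz 19.611567110963847
top handle [523. 256.] 70 ((477.77685546875, -518.8833618164062), 
[... 3207 characters left out ...]
.4833679199219, 60.21064376831055), 83.2039794921875) depthz 46.51506789720179
scene white [206. 158.] 844 ((664.6810302734375, -375.57794189453125), (158.02064514160156, 88.36141967773438), 63.530574798583984) depthz 72.57815986025003
scene white [264. 171.] 268 ((538.869140625, -262.17230224609375), (82.32547760009766, 29.459260940551758), 2.430286407470703) depthz 10.03284089269846
scene white [347. 194.] 272 ((382.4381103515625, -85.69227600097656), (84.46804809570312, 27.218215942382812), 47.844112396240234) depthz 10.602800764473614
scene white [423. 314.] 1082 ((400.0366516113281, 294.58160400390625), (133.95782470703125, 86.9042739868164), 64.82209777832031) depthz 52.688779154571876
```

View pics/cropA.png

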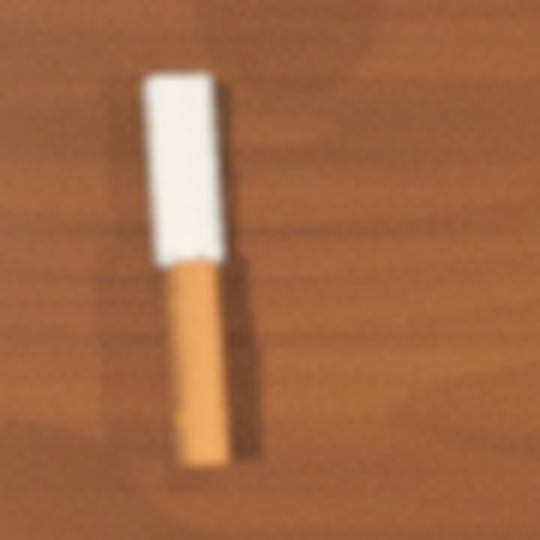

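The crop confirms A: white blade on top (185,170 in the crop) and orange handle below (200,360). A is farthest at about (468,-266) mm, against roughly 345 mm and 375 mm from the base for the other two. I'm moving above its handle now.

Call:
arm_command(translation=[[0.03, -0.02, 0.0], [0.06, -0.04, 0.0], [0.1, -0.06, 0.01], [0.13, -0.08, 0.02], [0.16, -0.1, 0.03], [0.2, -0.125, 0.04], [0.235, -0.148, 0.05], [0.27, -0.17, 0.06], [0.305, -0.192, 0.07], [0.34, -0.214, 0.08], [0.368, -0.231, 0.09], [0.368, -0.231, 0.094]], angular=[[0, 0, 2], [0, 0, 4], [0, 0, 6], [0, 0, 8], [0, 0, 10], [0, 0, 12], [0, 0, 14], [0, 0, 15], [0, 0, 15], [0, 0, 15], [0, 0, 15], [0, 0, 15]], gripper=[1, 1, 1, 1, 1, 1, 0.5, 0, 0, 0, 0, 0])

```text
clock: 1.1
eef_pos: [470.9, -260.9, 149.5]
ee_rot: [-3.137, -0.075, 0.001]
contact_force: [-0.6, -0.5, 0.6]
grip_width: 42.4
gripper_force: 0.0
```

Call:
arm_command(translation=[[0, 0, 0], [0, 0, 0], [0, 0, 0]], angular=[[0, 0, 0], [0, 0, 0], [0, 0, 0]], gripper=[0, 0, 0])

```text
clock: 1.35
eef_pos: [468.2, -267.3, 151.5]
ee_rot: [3.141, 0.062, -0.0]
contact_force: [0.1, -0.1, 0.5]
grip_width: 42.8
gripper_force: 0.0
```

```bash
cat >> h.py <<'E'
def yaw(s=None):
    s=s or r.sense(); M=R.from_rotvec(s["ee_rot"]).as_matrix(); return M
def rects(cp,img,C,lo,hi,z,amin,amax):
    hsv=cv2.cvtColor(img,cv2.COLOR_RGB2HSV); m=cv2.inRange(hsv,lo,hi); k,l,st,ce=cv2.connectedComponentsWithStats(m)
    for j in range(1,k):
        zz=np.median(C[l==j][:,2])
        if amin<st[j,4]<amax and abs(zz-z)<8:
            P=onplane(cp,np.argwhere(l==j)[:,::-1],z); print(ce[j].round(),st[j,4],np.round(zz,1),cv2.minAreaRect(P[:,:2].astype(np.float32)))
E
python3 - <<'E'
from h import *
s=r.sense(); print(s["clock"],s["eef_pos"],yaw(s).round(3).tolist(),s["grip_width"])
cp=campose("wrist",s); p,d=capture("wrist"); cv2.imwrite("pics/w1.png",p[:,:,::-1]); C=cloud(cp,d)
print("H");rects(cp,p,C,(5,120,120),(20,255,255),24,400,20000)
print("B");rects(cp,p,C,(0,0,140),(180,70,255),13,400,20000)
E
```

```text
1.35 [ 468.24059355 -267.2694917   151.52883292] [[0.999, 0.04, -0.0], [0.04, -0.999, -0.0], [-0.0, 0.0, -1.0]] 42.823295111175376
H
B
[17. 54.] 3812 17.0 ((576.2503662109375, -63.603431701660156), (22.53099822998047, 69.67545318603516), 80.46514892578125)
[325. 125.] 4685 12.6 ((537.7009887695312, -267.62310791015625), (81.9678726196289, 26.15509605407715), 2.318678617477417)
[ 90. 318.] 2881 12.5 ((384.69171142578125, -88.66144561767578), (73.78388214111328, 28.144041061401367), 47.726444244384766)
```

View pics/w1.png

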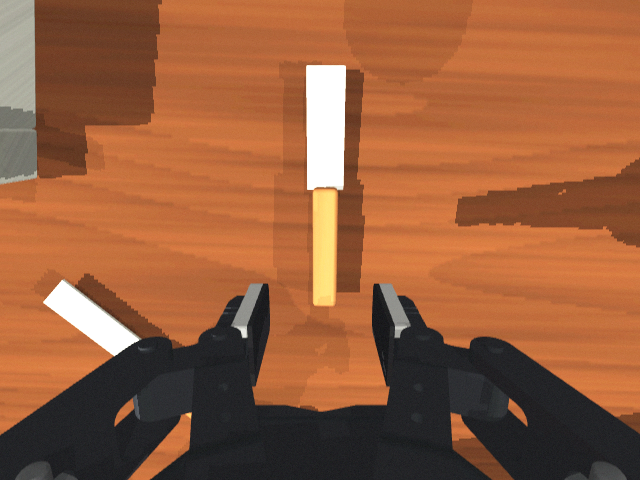

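The wrist view shows tool A centred at (325,190), handle straight ahead and aligned with the jaw gap. Grip point is about (467.8,-270.4). I'll go down and grip.

Call:
arm_command(translation=[[0, 0.003, 0.02], [0, 0.003, 0.04], [0, 0.003, 0.06], [0, 0.003, 0.08], [0, 0.003, 0.1], [0, 0.003, 0.115], [0, 0.003, 0.125], [0, 0.003, 0.13], [0, 0.003, 0.134], [0, 0.003, 0.134], [0, 0.003, 0.134], [0, 0.003, 0.134]], angular=[[0, 0, 0], [0, 0, 0], [0, 0, 0], [0, 0, 0], [0, 0, 0], [0, 0, 0], [0, 0, 0], [0, 0, 0], [0, 0, 0], [0, 0, 0], [0, 0, 0], [0, 0, 0]], gripper=[0, 0, 0, 0, 0, 0, 0, 0, 0, 0, -1, -1], squeeze=80)

```text
clock: 2.4
eef_pos: [469.6, -270.0, 18.3]
ee_rot: [3.14, 0.064, 0.002]
contact_force: [0.4, 0.3, -0.1]
grip_width: 19.3
gripper_force: 0.0
```

Call:
arm_command(translation=[[0, 0, 0], [0, 0, 0], [0, 0, 0], [0, 0, 0], [0, 0, 0], [0, 0, 0]], angular=[[0, 0, 0], [0, 0, 0], [0, 0, 0], [0, 0, 0], [0, 0, 0], [0, 0, 0]], gripper=[-1, -1, -1, -1, -1, -1])

```text
clock: 2.9
eef_pos: [469.9, -270.1, 18.6]
ee_rot: [3.139, 0.065, 0.003]
contact_force: [-0.7, -0.6, 6.1]
grip_width: 16.1
gripper_force: 80.2
```

Call:
arm_command(translation=[[0, 0, -0.02], [0, 0, -0.05], [-0.005, -0.03, -0.08], [-0.01, -0.065, -0.1], [-0.018, -0.1, -0.111], [-0.026, -0.14, -0.111], [-0.035, -0.18, -0.111], [-0.043, -0.22, -0.111], [-0.05, -0.26, -0.111], [-0.058, -0.3, -0.111], [-0.067, -0.33, -0.111], [-0.072, -0.346, -0.111]], angular=[[0, 0, 0], [0, 0, 0], [0, 0, 1], [0, 0, 2], [0, 0, 3], [0, 0, 5], [0, 0, 7], [0, 0, 9], [0, 0, 10], [0, 0, 11], [0, 0, 11.2], [0, 0, 11.2]], gripper=[-1, -1, -1, -1, -1, -1, -1, -1, -1, -1, -1, -1])

```text
clock: 3.9
eef_pos: [376.6, 29.9, 127.9]
ee_rot: [-3.108, 0.176, 0.001]
contact_force: [-1.4, -0.7, -0.6]
grip_width: 16.5
gripper_force: 79.4
```

Call:
arm_command(translation=[[0, 0, 0], [0, 0, 0], [0, 0, 0], [0, 0, 0]], angular=[[0, 0, 0], [0, 0, 0], [0, 0, 0], [0, 0, 0]], gripper=[-1, -1, -1, -1])

```text
clock: 4.23
eef_pos: [379.9, 27.4, 128.6]
ee_rot: [-3.108, 0.184, -0.003]
contact_force: [0.2, 0.1, -1.4]
grip_width: 16.4
gripper_force: 79.4
```

Run:
```python
from h import *
s=r.sense(); M=yaw(s); print(s["clock"],s["eef_pos"],M.round(3).tolist(),s["contact_force"])
cp=campose("wrist",s); p,d=capture("wrist"); cv2.imwrite("pics/w2.png",p[:,:,::-1]); C=cloud(cp,d); np.save("pics/C2.npy",C)
T=(C-s["eef_pos"])@M   # tool coords
hsv=cv2.cvtColor(p,cv2.COLOR_RGB2HSV); wm=(hsv[...,1]<70)&(hsv[...,2]>90)
b=wm&(abs(T[...,2]-6.6)<10)&(abs(T[...,1])<25)&(T[...,0]>20)&(T[...,0]<120)
q=T[b]; print("blade in tool: n",b.sum(),"rect",cv2.minAreaRect(q[:,:2].astype(np.float32)),"z fit",np.polyfit(q[:,0],q[:,2],1),"xmax",q[:,0].max())
for lo,hi in((87,97),(49,58),(35,43)):
    m=(C[...,2]>lo)&(C[...,2]<hi)&(C[...,0]>480); q=C[m]
    print(lo,m.sum(),np.median(q[:,2]) if len(q) else 0, cv2.minAreaRect(q[:,:2].astype(np.float32)) if len(q) else 0)
```

```text
4.2333 [379.9132841   27.40514127 128.56877491] [[0.993, -0.118, 0.004], [-0.118, -0.993, 0.028], [0.001, -0.028, -1.0]] [ 0.15582356  0.10939965 -1.40047946]
blade in tool: n 18282 rect ((67.70267486572266, -0.061163902282714844), (82.9128646850586, 26.18020248413086), 0.12215198576450348) z fit [1.2958993e-03 5.9440303e+00] xmax 109.1584905336834
87 0 0 0
49 0 0 0
35 5325 38.13480046074727 ((513.6658935546875, 53.693634033203125), (219.4735565185547, 10.292680740356445), 82.53028106689453)
```

View pics/w2.png

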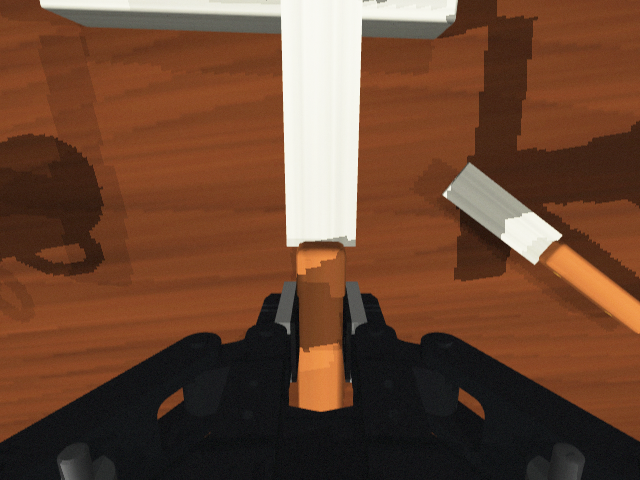

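The wrist view shows the blade firmly in line with the jaws, its tip just reaching over the ledge edge (320,30). The arm stopped short because of the joint-speed limit. I'll complete that move and lower to gap height.

Call:
arm_command(translation=[[0, -0.01, 0.0], [-0.001, -0.02, 0.005], [-0.002, -0.03, 0.015], [-0.002, -0.044, 0.025], [-0.002, -0.044, 0.04], [-0.002, -0.044, 0.05], [-0.002, -0.044, 0.06], [-0.002, -0.044, 0.07], [-0.002, -0.044, 0.077], [-0.002, -0.044, 0.077], [-0.002, -0.044, 0.077], [-0.002, -0.044, 0.077]], angular=[[-0.4, 0, 0.5], [-0.8, 0, 1], [-1.2, 0, 1.5], [-1.6, 0, 2.1], [-1.6, 0, 2.1], [-1.6, 0, 2.1], [-1.6, 0, 2.1], [-1.6, 0, 2.1], [-1.6, 0, 2.1], [-1.6, 0, 2.1], [-1.6, 0, 2.1], [-1.6, 0, 2.1]], gripper=[-1, -1, -1, -1, -1, -1, -1, -1, -1, -1, -1, -1])

```text
clock: 5.28
eef_pos: [377.5, 32.2, 52.6]
ee_rot: [-3.105, 0.169, -0.0]
contact_force: [-0.1, -0.8, -0.8]
grip_width: 16.1
gripper_force: 79.4
```

Run:
```python
from h import *
s=r.sense(); M=yaw(s); print(s["clock"],s["eef_pos"],M.round(3).tolist(),s["contact_force"])
cp=campose("wrist",s); p,d=capture("wrist"); cv2.imwrite("pics/w3.png",p[:,:,::-1]); C=cloud(cp,d); 
T=(C-s["eef_pos"])@M
hsv=cv2.cvtColor(p,cv2.COLOR_RGB2HSV); wm=(hsv[...,1]<70)&(hsv[...,2]>90)
b=wm&(abs(T[...,2]-6)<6)&(abs(T[...,1])<20)&(T[...,0]>20)&(T[...,0]<125)
print("bladetop z",np.percentile(C[b][:,2],[5,50,95]),"xmax",T[b][:,0].max())
for lo,hi in((52,58),(36,42)):
    m=(C[...,2]>lo)&(C[...,2]<hi)&(C[...,0]>490)&~b; q=C[m]
    print(lo,m.sum(), np.median(q[:,2]) if len(q) else 0)
    if len(q):
        # front edge: per y-bin min x
        yb=np.arange(-50,150,5); e=np.array([(y+2.5,np.percentile(q[(q[:,1]>y)&(q[:,1]<y+5)][:,0],3)) for y in yb if ((q[:,1]>y)&(q[:,1]<y+5)).sum()>15])
        print(e.round(1).tolist() if len(e) else e)
```

```text
5.2833 [377.48506895  32.19518389  52.62335021] [[0.994, -0.109, 0.002], [-0.109, -0.994, 0.032], [-0.002, -0.032, -0.999]] [-0.05206244 -0.84147121 -0.77531922]
bladetop z [45.31964087 46.47149714 47.59864478] xmax 109.38271154964694
52 0 0
36 0 0
```

Run:
```python
from h import *
print(r.sense()["joint_positions"].round(3))
```

```text
[-0.11   0.044 -0.766  0.761  0.032  3.141]
```

Joint 6 is at its limit (3.141), which blocked the move. I'll lift and unwind it a full turn, away from everything.

Call:
arm_command(translation=[[0, 0, -0.02], [0, 0, -0.04], [0, 0, -0.06], [0, 0, -0.075], [0, 0, -0.08], [0, 0, -0.08], [0, 0, -0.08], [0, 0, -0.08], [0, 0, -0.08], [0, 0, -0.08], [0, 0, -0.08], [0, 0, -0.08]], angular=[[0, 0, 0], [0, 0, -5], [0, 0, -12], [0, 0, -19], [0, 0, -26], [0, 0, -33], [0, 0, -40], [0, 0, -47], [0, 0, -54], [0, 0, -61], [0, 0, -68], [0, 0, -75]], gripper=[-1, -1, -1, -1, -1, -1, -1, -1, -1, -1, -1, -1])

```text
clock: 6.33
eef_pos: [377.7, 29.5, 133.3]
ee_rot: [-2.567, -1.768, -0.033]
contact_force: [0.8, 1.0, -0.9]
grip_width: 16.2
gripper_force: 79.4
```

Call:
arm_command(translation=[[0, 0, 0], [0, 0, 0], [0, 0, 0], [0, 0, 0], [0, 0, 0], [0, 0, 0], [0, 0, 0], [0, 0, 0], [0, 0, 0], [0, 0, 0], [0, 0, 0], [0, 0, 0]], angular=[[0, 0, -7], [0, 0, -14], [0, 0, -21], [0, 0, -28], [0, 0, -35], [0, 0, -42], [0, 0, -49], [0, 0, -56], [0, 0, -63], [0, 0, -70], [0, 0, -77], [0, 0, -84]], gripper=[-1, -1, -1, -1, -1, -1, -1, -1, -1, -1, -1, -1])

```text
clock: 7.33
eef_pos: [377.7, 29.5, 133.2]
ee_rot: [-0.73, -3.051, -0.05]
contact_force: [-0.9, -0.5, -1.6]
grip_width: 16.2
gripper_force: 79.4
```

Call:
arm_command(translation=[[0, 0, 0], [0, 0, 0], [0, 0, 0], [0, 0, 0], [0, 0, 0], [0, 0, 0], [0, 0, 0], [0, 0, 0], [0, 0, 0], [0, 0, 0], [0, 0, 0], [0, 0, 0]], angular=[[0, 0, -7], [0, 0, -14], [0, 0, -21], [0, 0, -28], [0, 0, -35], [0, 0, -42], [0, 0, -49], [0, 0, -56], [0, 0, -63], [0, 0, -70], [0, 0, -77], [0, 0, -84]], gripper=[-1, -1, -1, -1, -1, -1, -1, -1, -1, -1, -1, -1])

```text
clock: 8.33
eef_pos: [377.7, 29.5, 133.2]
ee_rot: [-1.493, 2.743, 0.041]
contact_force: [0.8, 0.6, -0.2]
grip_width: 16.2
gripper_force: 79.4
```

Call:
arm_command(translation=[[0, 0, 0], [0, 0, 0], [0, 0, 0], [0, 0, 0], [0, 0, 0], [0, 0, 0], [0, 0, 0], [0, 0, 0], [0, 0, 0], [0, 0, 0], [0, 0, 0], [0, 0, 0]], angular=[[0, 0, -7], [0, 0, -14], [0, 0, -21], [0, 0, -28], [0, 0, -35], [0, 0, -42], [0, 0, -49], [0, 0, -56], [0, 0, -63], [0, 0, -70], [0, 0, -77], [0, 0, -84]], gripper=[-1, -1, -1, -1, -1, -1, -1, -1, -1, -1, -1, -1])

```text
clock: 9.33
eef_pos: [377.7, 29.5, 133.3]
ee_rot: [-2.933, 1.036, 0.012]
contact_force: [-0.7, 0.5, -2.1]
grip_width: 16.2
gripper_force: 79.4
```

```bash
cat >> h.py <<'E'
def delta(P,yawdeg,s=None):
    "shift (mm) and turn (deg) in tool axes from measured pose to point-down pose"
    s=s or r.sense(); M=yaw(s); c=np.deg2rad(yawdeg)
    D=np.array([[np.cos(c),np.sin(c),0],[np.sin(c),-np.cos(c),0],[0,0,-1]])
    print("t",round(s["clock"],2),"pos",s["eef_pos"].round(1),"q",s["joint_positions"].round(2),"F",s["contact_force"].round(1),"grip",round(s["grip_width"],1))
    print("shift",(M.T@(np.array(P)-s["eef_pos"])).round(1),"turn",np.rad2deg(R.from_matrix(M.T@D).as_rotvec()).round(2))
def mag(x,y,z,o=(600.5,39.1),yd=-8.92):
    c=np.deg2rad(yd); return np.array([o[0]+np.cos(c)*x-np.sin(c)*y,o[1]+np.sin(c)*x+np.cos(c)*y,z])
E
python3 -c "
from h import *
delta(mag(-220,0,52.4),-8.92)"
```

```text
t 9.33 pos [377.7  29.5 133.3] q [-0.12 -0.08 -0.67  0.97  0.03 -2.58] F [-0.7  0.5 -2.1] grip 16.2
shift [-21.8 -35.2  82.2] turn [ -1.77   0.57 -29.98]
```

Call:
arm_command(translation=[[-0.004, -0.007, 0], [-0.008, -0.014, 0], [-0.013, -0.021, 0], [-0.017, -0.028, 0], [-0.022, -0.035, 0.01], [-0.022, -0.035, 0.025], [-0.022, -0.035, 0.04], [-0.022, -0.035, 0.055], [-0.022, -0.035, 0.07], [-0.022, -0.035, 0.078], [-0.022, -0.035, 0.082], [-0.022, -0.035, 0.082]], angular=[[-0.4, 0, -6], [-0.8, 0, -12], [-1.2, 0, -18], [-1.6, 0.3, -24], [-1.8, 0.6, -30], [-1.8, 0.6, -30], [-1.8, 0.6, -30], [-1.8, 0.6, -30], [-1.8, 0.6, -30], [-1.8, 0.6, -30], [-1.8, 0.6, -30], [-1.8, 0.6, -30]], gripper=[-1, -1, -1, -1, -1, -1, -1, -1, -1, -1, -1, -1])

```text
clock: 10.33
eef_pos: [382.1, 73.2, 51.6]
ee_rot: [3.131, -0.253, -0.004]
contact_force: [0.1, -0.5, -0.1]
grip_width: 16.3
gripper_force: 79.4
```

Call:
arm_command(translation=[[0, 0, 0], [0, 0, 0]], angular=[[0, 0, 0], [0, 0, 0]], gripper=[-1, -1])

```text
clock: 10.5
eef_pos: [383.4, 73.2, 52.8]
ee_rot: [3.131, -0.253, 0.001]
contact_force: [0.9, -0.2, -0.6]
grip_width: 16.1
gripper_force: 79.4
```

Run:
```python
from h import *
s=r.sense(); M=yaw(s); delta(mag(-220,0,52.4),-8.92,s)
cp=campose("wrist",s); p,d=capture("wrist"); cv2.imwrite("pics/w3.png",p[:,:,::-1]); C=cloud(cp,d)
T=(C-s["eef_pos"])@M
hsv=cv2.cvtColor(p,cv2.COLOR_RGB2HSV); wm=(hsv[...,1]<70)&(hsv[...,2]>90)
b=wm&(abs(T[...,2]-6)<6)&(abs(T[...,1])<20)&(T[...,0]>20)&(T[...,0]<125)
print("bladetop z",np.percentile(C[b][:,2],[5,50,95]),"xmax",T[b][:,0].max(),"slope",np.polyfit(T[b][:,0],T[b][:,2],1))
for lo,hi in((52,58),(36,42)):
    m=(C[...,2]>lo)&(C[...,2]<hi)&(C[...,0]>490)&~b; print(lo,m.sum(),C[m].min(0) if m.any() else 0)
p,d=capture("scene"); cv2.imwrite("pics/s3.png",cv2.resize(p[180:360,230:470,::-1],None,fx=3,fy=3))
```

```text
t 10.5 pos [383.4  73.2  52.8] q [ 0.02  0.07 -0.74  0.76 -0.   -2.96] F [ 0.9 -0.2 -0.6] grip 16.1
shift [-0.3  0.   0.4] turn [ 0.02 -0.02 -0.33]
bladetop z [45.68748408 46.76992139 47.84770069] xmax 109.19183062722585 slope [1.53001886e-03 5.92203046e+00]
52 0 0
36 0 0
```

View pics/s3.png

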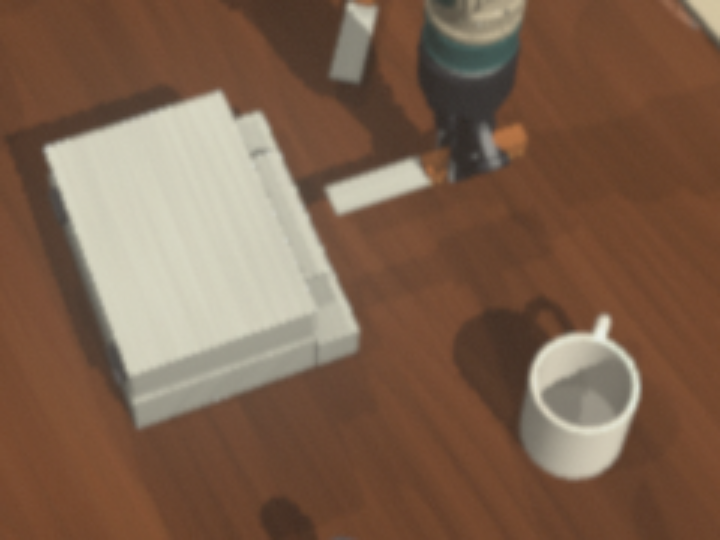

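The blade tip (332,200 in the crop) is lined up level with the gap under the lip. Now I'll insert it 43 mm.

Call:
arm_command(translation=[[0.006, 0, 0], [0.012, 0, 0], [0.018, 0, 0], [0.024, 0, 0], [0.03, 0, 0], [0.035, 0, 0], [0.039, 0, 0], [0.043, 0, 0], [0.043, 0, 0], [0.043, 0, 0]], angular=[[0, 0, 0], [0, 0, 0], [0, 0, 0], [0, 0, 0], [0, 0, 0], [0, 0, 0], [0, 0, 0], [0, 0, 0], [0, 0, 0], [0, 0, 0]], gripper=[-1, -1, -1, -1, -1, -1, -1, -1, -1, -1], squeeze=110)

```text
clock: 11.43
eef_pos: [425.0, 66.3, 51.8]
ee_rot: [3.131, -0.253, -0.003]
contact_force: [-0.2, -0.1, -0.7]
grip_width: 15.9
gripper_force: 111.0
```

Run:
```python
from h import *
delta(mag(-177,0,52.4),-8.92)
p,d=capture("scene"); cv2.imwrite("pics/s4.png",cv2.resize(p[200:320,230:430,::-1],None,fx=4,fy=4))
```

```text
t 11.43 pos [425.   66.3  51.8] q [ 0.    0.14 -0.66  0.77 -0.   -2.98] F [-0.2 -0.1 -0.7] grip 15.9
shift [ 0.6 -0.4 -0.6] turn [ 0.04  0.1  -0.34]
```

View pics/s4.png

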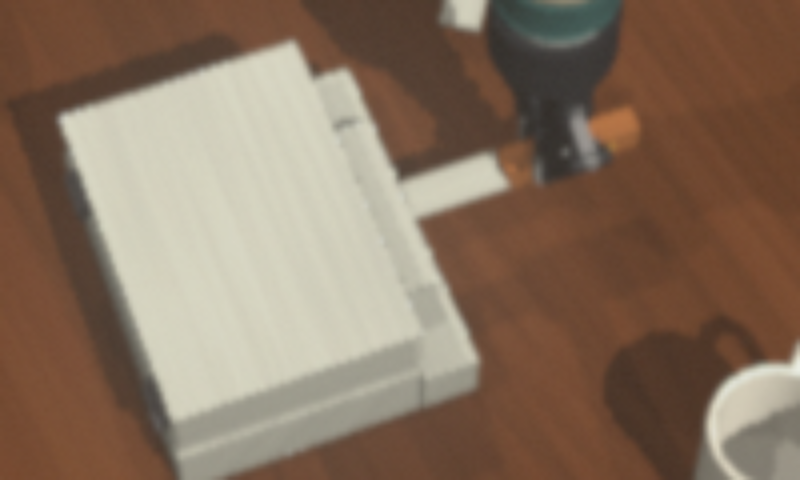

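The blade disappears under the lip at (405,200) with no contact force, so it's in the gap. Levering up along the arc now.

Call:
arm_command(translation=[[0, 0, -0.005], [0, 0, -0.012], [0.001, 0, -0.02], [0.002, 0, -0.028], [0.003, 0, -0.035], [0.005, 0, -0.042], [0.007, 0, -0.05], [0.01, 0, -0.057], [0.013, 0, -0.064], [0.016, 0, -0.071], [0.019, 0, -0.078], [0.019, 0, -0.078]], angular=[[0, 0, 0], [0, 0, 0], [0, 0, 0], [0, 0, 0], [0, 0, 0], [0, 0, 0], [0, 0, 0], [0, 0, 0], [0, 0, 0], [0, 0, 0], [0, 0, 0], [0, 0, 0]], gripper=[-1, -1, -1, -1, -1, -1, -1, -1, -1, -1, -1, -1])

```text
clock: 12.48
eef_pos: [446.2, 63.1, 131.7]
ee_rot: [3.131, -0.254, 0.004]
contact_force: [0.1, -0.1, -0.6]
grip_width: 15.4
gripper_force: 111.2
```

Run:
```python
from h import *
s=r.sense(); M=yaw(s); delta(mag(-177+19.4,0,52.4+77.9),-8.92,s)
p,d=capture("scene"); cv2.imwrite("pics/s5.png",cv2.resize(p[180:340,220:430,::-1],None,fx=3.5,fy=3.5))
cp=campose("wrist",s); p,d=capture("wrist"); C=cloud(cp,d); T=(C-s["eef_pos"])@M
b=(abs(T[...,2]-6)<10)&(abs(T[...,1])<15)&(T[...,0]>35)&(T[...,0]<100); print("blade tool slope",np.polyfit(T[b][:,0],T[b][:,2],1))
```

```text
t 12.48 pos [446.2  63.1 131.7] q [-0.    0.06 -0.54  0.97 -0.   -2.98] F [ 0.1 -0.1 -0.6] grip 15.4
shift [-1.5 -0.2  1.4] turn [ 0.02 -0.15 -0.34]
blade tool slope [-0.01989366  7.27371358]
```

View pics/s5.png

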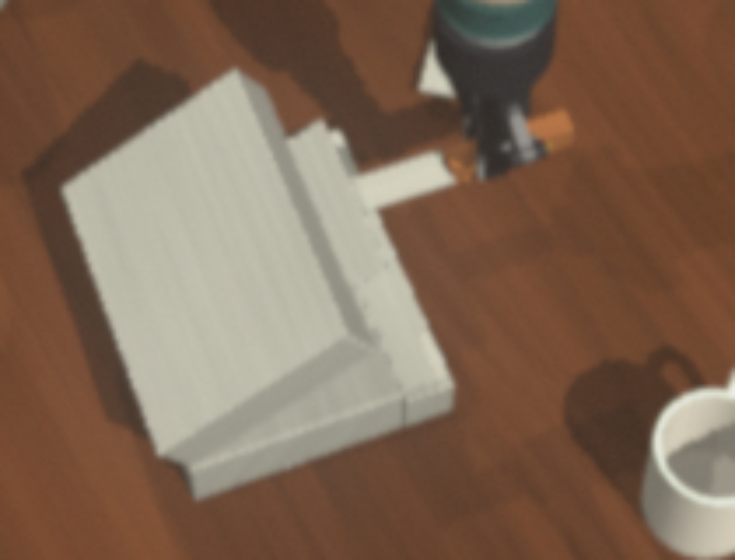

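The cover has been levered to about 0.5 rad, with the blade still under the lip at (370,190). I'll continue along the arc.

Call:
arm_command(translation=[[0.004, 0, -0.007], [0.008, 0, -0.013], [0.013, 0, -0.019], [0.0175, 0, -0.025], [0.023, 0, -0.031], [0.028, 0, -0.036], [0.034, 0, -0.041], [0.04, 0, -0.046], [0.046, 0, -0.051], [0.052, 0, -0.055], [0.059, 0, -0.059], [0.066, 0, -0.062]], angular=[[0, 0, 0], [0, 0, 0], [0, 0, 0], [0, 0, 0], [0, 0, 0], [0, 0, 0], [0, 0, 0], [0, 0, 0], [0, 0, 0], [0, 0, 0], [0, 0, 0], [0, 0, 0]], gripper=[-1, -1, -1, -1, -1, -1, -1, -1, -1, -1, -1, -1])

```text
clock: 13.58
eef_pos: [509.9, 52.6, 192.3]
ee_rot: [3.131, -0.253, -0.002]
contact_force: [-1.7, -0.9, -0.6]
grip_width: 15.0
gripper_force: 111.3
```

Call:
arm_command(translation=[[0.007, 0, -0.003], [0.014, 0, -0.006], [0.021, 0, -0.0085], [0.029, 0, -0.011], [0.036, 0, -0.0125], [0.044, 0, -0.014], [0.051, 0, -0.015], [0.059, 0, -0.016], [0.067, 0, -0.016], [0.074, 0, -0.016], [0.082, 0, -0.0155], [0.09, 0, -0.0145]], angular=[[0, 0, 0], [0, 0, 0], [0, 0, 0], [0, 0, 0], [0, 0, 0], [0, 0, 0], [0, 0, 0], [0, 0, 0], [0, 0, 0], [0, 0, 0], [0, 0, 0], [0, 0, 0]], gripper=[-1, -1, -1, -1, -1, -1, -1, -1, -1, -1, -1, -1])

```text
clock: 14.58
eef_pos: [598.7, 38.1, 206.1]
ee_rot: [3.131, -0.253, -0.002]
contact_force: [0.4, -0.4, -0.1]
grip_width: 15.6
gripper_force: 111.4
```

Call:
arm_command(translation=[[0.007, 0, 0.0015], [0.014, 0, 0.003], [0.018, 0, 0.004], [0.018, 0, 0.004]], angular=[[0, 0, 0], [0, 0, 0], [0, 0, 0], [0, 0, 0]], gripper=[-1, -1, -1, -1])

```text
clock: 14.92
eef_pos: [616.5, 35.0, 201.6]
ee_rot: [3.13, -0.254, -0.002]
contact_force: [-2.5, 0.4, 0.0]
grip_width: 15.5
gripper_force: 110.7
```

Run:
```python
from h import *
s=r.sense(); delta(mag(-177+189+3,0,52.4+152),-8.92,s)
p,d=capture("scene"); cv2.imwrite("pics/s6.png",cv2.resize(p[150:340,200:430,::-1],None,fx=3,fy=3))
```

```text
t 14.92 pos [616.5  35.  201.6] q [-0.05  0.29 -0.1   1.18 -0.   -3.03] F [-2.5  0.4  0. ] grip 15.5
shift [-1.5 -1.5 -2.8] turn [ 0.05  0.08 -0.35]
```

View pics/s6.png

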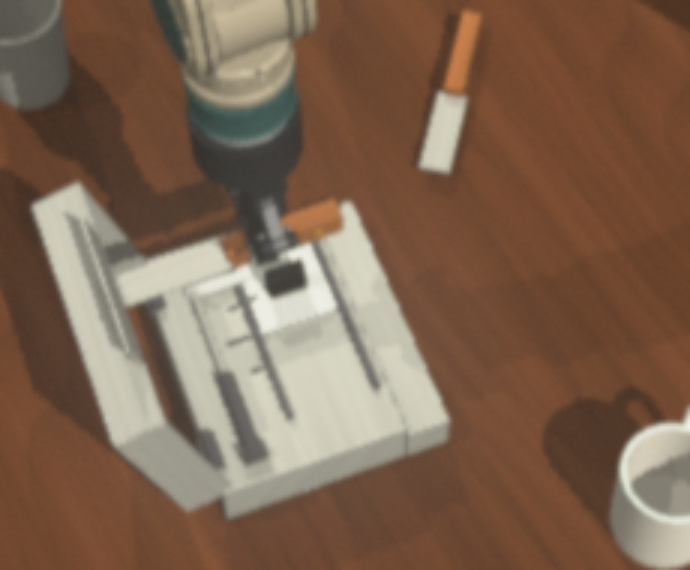

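The cover stands at about 1.8 rad. The deck, the dark tab (285,275 in the crop) and the ticks (235,300)–(260,370) are visible. I'll back off and lay the blade on the free bench in front, left of the magazine.

Call:
arm_command(translation=[[-0.01, 0, 0], [-0.03, 0, 0], [-0.055, -0.005, 0], [-0.08, -0.012, 0], [-0.105, -0.02, 0], [-0.13, -0.028, 0], [-0.155, -0.035, 0], [-0.18, -0.042, 0], [-0.205, -0.05, 0], [-0.23, -0.055, 0.01], [-0.248, -0.055, 0.03], [-0.254, -0.055, 0.06]], angular=[[0, 0, 0], [0, 0, 0], [0, 0, 0], [0, 0, 0], [0, 0, 0], [0, 0, 0], [0, 0, 0], [0, 0, 0], [0, 0, 0], [0, 0, 0], [0, 0, 0], [0, 0, 0]], gripper=[-1, -1, -1, -1, -1, -1, -1, -1, -1, -1, -1, -1])

```text
clock: 15.97
eef_pos: [371.9, 131.2, 143.8]
ee_rot: [-3.131, 0.25, -0.004]
contact_force: [0.9, 0.6, -2.4]
grip_width: 15.3
gripper_force: 110.1
```

Call:
arm_command(translation=[[0, 0, 0.02], [0, 0, 0.04], [0, 0, 0.06], [0, 0, 0.08], [0, 0, 0.09], [0, 0, 0.1], [0, 0, 0.105], [0, 0, 0.11], [0, 0, 0.113], [0, 0, 0.113], [0, 0, 0.113]], angular=[[0, 0, 0], [0, 0, 0], [0, 0, 0], [0, 0, 0], [0, 0, 0], [0, 0, 0], [0, 0, 0], [0, 0, 0], [0, 0, 0], [0, 0, 0], [0, 0, 0]], gripper=[-1, -1, -1, -1, -1, -1, -1, -1, -1, -1, -1])

```text
clock: 16.88
eef_pos: [373.7, 130.4, 29.8]
ee_rot: [3.131, -0.253, -0.001]
contact_force: [0.5, 0.7, -0.5]
grip_width: 15.4
gripper_force: 110.2
```

Run:
```python
from h import *
s=r.sense(); M=yaw(s); delta((375,130,18.8),-8.92,s)
cp=campose("wrist",s); p,d=capture("wrist"); C=cloud(cp,d); T=(C-s["eef_pos"])@M
b=(abs(T[...,2]-6)<10)&(abs(T[...,1])<10)&(T[...,0]>35)&(T[...,0]<105); f=np.polyfit(T[b][:,0],C[b][:,2],1); print("blade top z at grip/tip",np.polyval(f,[0,109]))
```

```text
t 16.88 pos [373.7 130.4  29.8] q [ 0.17  0.12 -0.75  0.7  -0.   -2.81] F [ 0.5  0.7 -0.5] grip 15.4
shift [ 1.3  0.2 11. ] turn [ 0.03  0.05 -0.33]
blade top z at grip/tip [23.38133249 19.05853582]
```

Call:
arm_command(translation=[[0, 0, 0.004], [0, 0, 0.008], [0, 0, 0.01], [0, 0, 0.01], [0, 0, 0.01], [0, 0, 0.01], [0, 0, 0.01], [0, 0, 0.01], [0, 0, 0.01], [0, 0, 0.0], [0, 0, -0.02], [0, 0, -0.04]], angular=[[0, 0, 0], [0, 0, 0], [0, 0, 0], [0, 0, 0], [0, 0, 0], [0, 0, 0], [0, 0, 0], [0, 0, 0], [0, 0, 0], [0, 0, 0], [0, 0, 0], [0, 0, 0]], gripper=[-1, -1, -1, -1, -0.1, -0.1, -0.1, -0.1, -0.1, -0.1, -0.1, -0.1])

```text
clock: 17.93
eef_pos: [372.3, 130.1, 69.2]
ee_rot: [3.13, -0.253, -0.007]
contact_force: [0.6, -0.5, 0.0]
grip_width: 38.1
gripper_force: 0.0
```

Call:
arm_command(translation=[[0, 0, -0.03], [0, 0, -0.07], [0, 0, -0.11], [0, 0, -0.13], [0, 0, -0.13], [0, 0, -0.13]], angular=[[0, 0, 0], [0, 0, 0], [0, 0, 0], [0, 0, 0], [0, 0, 0], [0, 0, 0]], gripper=[-0.1, -0.1, -0.1, -0.1, -0.1, -0.1])

```text
clock: 18.43
eef_pos: [375.0, 130.7, 200.8]
ee_rot: [-3.131, 0.253, -0.003]
contact_force: [0.2, 0.3, 0.1]
grip_width: 38.4
gripper_force: 0.0
```

Run:
```python
from h import *
s=r.sense(); M=yaw(s); delta(mag(-60,-30,200),-8.92,s)
cp=campose("wrist",s); p,d=capture("wrist"); C=cloud(cp,d)
print("B");rects(cp,p,C,(0,0,140),(180,70,255),13,400,30000)
# scene: dark features on deck, cover
cp=campose("top"); p,d=capture("top"); C=cloud(cp,d); cv2.imwrite("pics/t7.png",p[:,:,::-1]); np.save("pics/C7.npy",C)
for lo,hi in((190,240),(78,88),(48,53)):
    m=(C[...,2]>lo)&(C[...,2]<hi)&(C[...,0]>490)&(C[...,0]<800)&(abs(C[...,1]-30)<140); q=C[m]
    print(lo,m.sum(),q.mean(0).round(1) if len(q) else 0,cv2.minAreaRect(q[:,:2].astype(np.float32)) if len(q) else 0)
```

```text
t 18.43 pos [375.  130.7 200.8] q [ 0.17 -0.11 -0.55  1.13 -0.   -2.81] F [0.2 0.3 0.1] grip 38.4
shift [177.5  84.5   1.1] turn [-0.03 -0.12 -0.33]
B
[325. 133.] 3276 12.6 ((438.06695556640625, 117.10873413085938), (26.13092803955078, 82.46822357177734), 77.46651458740234)
[579. 164.] 3147 12.5 ((381.3182373046875, -90.36053466796875), (82.37217712402344, 26.916156768798828), 47.669769287109375)
[476. 457.] 680 11.1 ((87.9366226196289, 8.720102310180664), (62.46788787841797, 20.875356674194336), 38.68449783325195)
190 397 [728.3  19.3 204. ] ((728.2039794921875, 18.592735290527344), (118.08550262451172, 12.123523712158203), 80.75994110107422)
78 262 [693.5  18.3  82.9] ((656.1964111328125, 30.27678680419922), (212.3549346923828, 162.6714630126953), 80.81538391113281)
48 2771 [625.4  39.4  50.4] ((637.6339721679688, 32.78058624267578), (219.32464599609375, 184.5641326904297), 80.86566162109375)
```

Blade A lies flat at z 12.6, released and clear of everything. Next I'll move over the deck to measure the tab and ticks.

Call:
arm_command(translation=[[0.01, 0.005, 0], [0.025, 0.013, 0], [0.045, 0.022, 0], [0.065, 0.032, 0], [0.085, 0.042, 0], [0.105, 0.052, 0], [0.125, 0.06, 0], [0.145, 0.07, 0], [0.165, 0.08, 0], [0.178, 0.084, 0], [0.178, 0.084, 0], [0.178, 0.084, 0]], angular=[[0, 0, 0], [0, 0, 0], [0, 0, 0], [0, 0, 0], [0, 0, 0], [0, 0, 0], [0, 0, 0], [0, 0, 0], [0, 0, 0], [0, 0, 0], [0, 0, 0], [0, 0, 0]], gripper=[-0.1, -0.1, -0.1, -0.1, -0.1, -0.1, -0.1, -0.1, -0.1, -0.1, -0.1, -0.1])

```text
clock: 19.53
eef_pos: [535.6, 18.6, 197.8]
ee_rot: [3.131, -0.255, -0.007]
contact_force: [-0.9, -0.0, 0.1]
grip_width: 38.4
gripper_force: 0.0
```

Run:
```python
from h import *
s=r.sense(); M=yaw(s); delta(mag(-10,-40,72),-9.1,s)
cp=campose("wrist",s); p,d=capture("wrist"); cv2.imwrite("pics/w8.png",p[:,:,::-1]); C=cloud(cp,d); np.save("pics/C8.npy",C)
rot=np.deg2rad(-9.1); A=np.array([[np.cos(rot),np.sin(rot)],[-np.sin(rot),np.cos(rot)]])
def mg(P): return (P[...,:2]-np.array([600.5,39.1]))@A.T
G=mg(C)
m=(C[...,2]>77)&(C[...,2]<87)&(abs(G[...,0]+10)<35)&(abs(G[...,1]+40)<35); print("tabtop n",m.sum(),"z",np.median(C[m][:,2]),"mag rect",cv2.minAreaRect(G[m].astype(np.float32)),np.median(G[m],0))
# deck plane edges in mag frame
m=(abs(C[...,2]-50)<2.5)&(G[...,0]>-75)&(G[...,0]<80); q=G[m]
print("deck y ext",np.percentile(q[:,1],[.3,99.7]),"x ext",np.percentile(q[:,0],[.3,99.7]))
# ticks: dark on deck near x=41
g=cv2.cvtColor(p,cv2.COLOR_RGB2GRAY); t=m&(abs(G[...,0]-41)<13)&(abs(G[...,1]+10)<45)
t2=(t&(g<0.75*np.median(g[t]))).astype(np.uint8); k,l,st,ce=cv2.connectedComponentsWithStats(t2)
for j in range(1,k):
    if st[j,4]>8: P=mg(onplane(cp,np.argwhere(l==j)[:,::-1],50)); print("tick?",st[j,4],ce[j].round(),P.mean(0).round(1),np.ptp(P,0).round(1))
```

```text
t 19.53 pos [535.6  18.6 197.8] q [-0.09  0.15 -0.28  1.14 -0.   -3.07] F [-0.9 -0.   0.1] grip 38.4
shift [ 51.6   9.2 125.5] turn [ 0.04  0.26 -0.2 ]
tabtop n 1062 z 81.16466504175682 mag rect ((-9.078985214233398, -39.05791473388672), (13.645095825195312, 31.15180015563965), 89.94445037841797) [ -8.36468068 -38.72427795]
deck y ext [-107.38387338  109.72152464] x ext [-53.05049    79.7347185]
tick? 140 [288.  79.] [41.2 -8.6] [21.1  6.4]
tick? 49 [332.  87.] [ 36.5 -38.8] [9.7 2.1]
tick? 70 [245.  88.] [35.8 21.4] [10.3  4.4]
tick? 12 [312.  96.] [ 30.6 -25. ] [0.7 4.9]
```

View pics/w8.png

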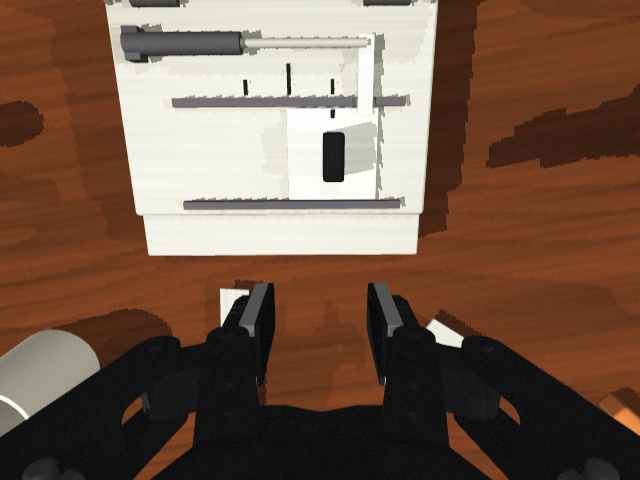

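The wrist view shows the tab at (333,157) and ticks at (332,87), (288,79) and (245,88). The tab is level with the shut tick, and its size and height match (13.6×31 mm, z 81). I'll descend and grip the tab.

Call:
arm_command(translation=[[0.01, 0.002, 0], [0.025, 0.004, 0], [0.04, 0.006, 0.005], [0.0525, 0.008, 0.015], [0.0525, 0.008, 0.035], [0.0525, 0.008, 0.055], [0.0525, 0.008, 0.075], [0.0525, 0.008, 0.09], [0.0525, 0.008, 0.105], [0.0525, 0.008, 0.113], [0.0525, 0.008, 0.12], [0.0525, 0.008, 0.124]], angular=[[0, 0, 0], [0, 0, 0], [0, 0, 0], [0, 0, 0], [0, 0, 0], [0, 0, 0], [0, 0, 0], [0, 0, 0], [0, 0, 0], [0, 0, 0], [0, 0, 0], [0, 0, 0]], gripper=[-0.1, -0.1, -0.1, -0.1, -0.1, -0.1, -0.1, -0.1, -0.1, -0.1, -0.1, -0.1], squeeze=40)

```text
clock: 20.58
eef_pos: [586.0, 2.9, 74.6]
ee_rot: [3.131, -0.252, -0.003]
contact_force: [0.0, 0.0, 0.6]
grip_width: 38.5
gripper_force: 0.0
```

Call:
arm_command(translation=[[0, 0, 0], [0, 0, 0]], angular=[[0, 0, 0], [0, 0, 0]], gripper=[-0.1, -0.1])

```text
clock: 20.75
eef_pos: [586.8, 2.6, 75.7]
ee_rot: [3.131, -0.253, -0.001]
contact_force: [0.2, -0.2, -0.4]
grip_width: 38.5
gripper_force: 0.0
```

```bash
python3 -c "
from h import *
delta(mag(-9.1,-39,72.5),-9.1)"
```

```text
t 20.75 pos [586.8   2.6  75.7] q [-0.11  0.35 -0.31  0.91 -0.   -3.09] F [ 0.2 -0.2 -0.4] grip 38.5
shift [-1.2  0.8  3.2] turn [ 0.04  0.03 -0.14]
```

Call:
arm_command(translation=[[0, 0.0005, 0.0025], [0, 0.0005, 0.0025], [0, 0.0005, 0.0025], [0, 0.0005, 0.0025], [0, 0.0005, 0.0025], [0, 0.0005, 0.0025], [0, 0.0005, 0.0025], [0, 0.0005, 0.0025]], angular=[[0, 0, 0], [0, 0, 0], [0, 0, 0], [0, 0, 0], [0, 0, 0], [0, 0, 0], [0, 0, 0], [0, 0, 0]], gripper=[-0.1, -0.1, -1, -1, -1, -1, -1, -1])

```text
clock: 21.42
eef_pos: [586.5, 1.8, 73.1]
ee_rot: [3.13, -0.253, -0.001]
contact_force: [-1.1, -0.7, 4.0]
grip_width: 13.3
gripper_force: 41.3
```

```bash
python3 -c "
from h import *
delta(mag(-9.1,-9,72.5),-9.1)"
```

```text
t 21.42 pos [586.5   1.8  73.1] q [-0.11  0.35 -0.31  0.91 -0.   -3.09] F [-1.1 -0.7  4. ] grip 13.3
shift [ -1.2 -30.    0.6] turn [ 0.06  0.05 -0.15]
```

Tab gripped (opening 13.3 mm). Sliding 30 mm slowly toward +y of the magazine.

Call:
arm_command(translation=[[0, -0.003, -0.001], [0, -0.006, -0.001], [0, -0.009, -0.001], [0, -0.012, -0.001], [0, -0.015, -0.001], [0, -0.018, -0.001], [0, -0.021, -0.001], [0, -0.024, -0.001], [0, -0.027, -0.001], [0, -0.029, -0.001], [0, -0.03, -0.001], [0, -0.03, -0.001]], angular=[[0, 0, 0], [0, 0, 0], [0, 0, 0], [0, 0, 0], [0, 0, 0], [0, 0, 0], [0, 0, 0], [0, 0, 0], [0, 0, 0], [0, 0, 0], [0, 0, 0], [0, 0, 0]], gripper=[-1, -1, -1, -1, -1, -1, -1, -1, -1, -1, -1, -1])

```text
clock: 22.42
eef_pos: [591.0, 30.5, 73.2]
ee_rot: [3.127, -0.254, -0.003]
contact_force: [0.4, -8.1, -3.0]
grip_width: 13.5
gripper_force: 40.6
```

Call:
arm_command(translation=[[0, 0, 0], [0, 0, 0], [0, 0, 0], [0, 0, 0]], angular=[[0, 0, 0], [0, 0, 0], [0, 0, 0], [0, 0, 0]], gripper=[-1, -1, -1, -1])

```text
clock: 22.75
eef_pos: [591.0, 30.4, 73.2]
ee_rot: [3.127, -0.254, -0.003]
contact_force: [1.2, -6.9, -2.6]
grip_width: 13.2
gripper_force: 40.6
```

Run:
```python
from h import *
s=r.sense(); M=yaw(s); delta(mag(-9.1,-9,72.5),-9.1,s)
cp=campose("wrist",s); p,d=capture("wrist"); cv2.imwrite("pics/w9.png",p[:,:,::-1]); C=cloud(cp,d)
rot=np.deg2rad(-9.1); A=np.array([[np.cos(rot),np.sin(rot)],[-np.sin(rot),np.cos(rot)]])
G=(C[...,:2]-np.array([600.5,39.1]))@A.T
g=cv2.cvtColor(p,cv2.COLOR_RGB2GRAY)
m=(C[...,2]>76)&(C[...,2]<88)&(abs(G[...,0]+9)<24)&(abs(G[...,1]+20)<45)
print("top pts",m.sum(),np.percentile(G[m],[2,50,98],axis=0).round(1).tolist() if m.any() else 0)
t=(abs(C[...,2]-50)<3)&(abs(G[...,0]-41)<14)&(abs(G[...,1]+10)<45)
t2=(t&(g<0.75*np.median(g[t]))).astype(np.uint8); k,l,st,ce=cv2.connectedComponentsWithStats(t2)
for j in range(1,k):
    if st[j,4]>8: P=(onplane(cp,np.argwhere(l==j)[:,::-1],50)[:,:2]-np.array([600.5,39.1]))@A.T; print("tick?",st[j,4],ce[j].round(),P.mean(0).round(1),np.ptp(P,0).round(1))
# gate plate (z 55): edges along y
m=(abs(C[...,2]-55)<1.8)&(G[...,0]>12)&(G[...,0]<21); print("plate",m.sum(),np.percentile(G[m][:,1],[2,98]) if m.any() else 0)
```

```text
t 22.75 pos [591.   30.4  73.2] q [-0.06  0.36 -0.3   0.91 -0.   -3.04] F [ 1.2 -6.9 -2.6] grip 13.2
shift [-1.  -1.1  0.7] turn [ 0.25  0.08 -0.19]
top pts 4208 [[-23.2, -28.2], [-1.6, -10.0], [6.7, 8.4]]
tick? 981 [399. 181.] [ 40.8 -42.2] [25.4 16.8]
tick? 1085 [289. 197.] [34.4  2.6] [22.7 62.9]
plate 2914 [-40.57886602  20.4923433 ]
```

Gate travel by TCP displacement is about 29 mm, the plate centre sits at about half, and the 7–8 N spring force agrees. I'll nudge it 1 mm, do a numeric check of the blade and cover, and hand in.

Call:
arm_command(translation=[[0, -0.0005, 0], [0, -0.001, 0], [0, -0.001, 0], [0, -0.001, 0], [0, -0.001, 0], [0, -0.001, 0]], angular=[[0, 0, 0], [0, 0, 0], [0, 0, 0], [0, 0, 0], [0, 0, 0], [0, 0, 0]], gripper=[-1, -1, -1, -1, -1, -1])

```text
clock: 23.3
eef_pos: [591.1, 31.2, 73.2]
ee_rot: [3.127, -0.254, -0.003]
contact_force: [0.1, -7.8, -2.5]
grip_width: 12.8
gripper_force: 40.6
```

Run:
```python
from h import *
s=r.sense(); delta(mag(-9.1,-9,72.5),-9.1,s)
cp=campose("top"); p,d=capture("top"); C=cloud(cp,d)
rects(cp,p,C,(0,0,140),(180,70,255),13,150,1500)
m=(C[...,2]>190)&(C[...,2]<240)&(C[...,0]>690)&(C[...,0]<800)&(abs(C[...,1]-20)<140); print("lip",m.sum(),C[m].mean(0).round(1))
print(r.job_done())
```

```text
t 23.3 pos [591.1  31.2  73.2] q [-0.05  0.36 -0.3   0.91 -0.   -3.03] F [ 0.1 -7.8 -2.5] grip 12.8
shift [-1.  -0.2  0.7] turn [ 0.27  0.08 -0.19]
[358. 293.] 392 12.9 ((381.9613342285156, -91.44895935058594), (83.36285400390625, 31.065914154052734), 45.035030364990234)
[452. 368.] 359 13.5 ((194.7679443359375, -325.02349853515625), (81.62842559814453, 27.641376495361328), 40.474552154541016)
lip 344 [728.9  21.2 205. ]
the job is handed in; nothing more can be done
None
```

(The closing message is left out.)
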